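# Seal the window of a gas cell

### The arm

A 6-joint arm with a two-finger parallel gripper is mounted at the origin on a cart in front of the work surface, level with it; the furniture and walls round the work are solid. World frame = base frame: x ahead of the robot, y to its left, z up, the work surface at z = 0. Lengths are in m, angles in rad, forces in N, time in s.
With the tool pointing down it reaches from about 0.225 to 0.875 m from the base axis. Payload 3.4 kg.
Tool frame: the origin (TCP) lies midway between the tips of the shut fingers; the grasp point (between the pads) lies 19 mm behind it; z points along the fingers, y is the line along which they close (so a half turn about z gives the same grasp; the last joint's range is limited). The gripper opens to 85 mm and grips with 20 to 120 N. Pads are 22 mm wide; open, the fingers measure 114 mm over their backs; the gripper's body (76 mm by 85 mm) begins 54 mm behind the grasp point. The pads swing forward as they close: fully open they stand 13 mm farther back than shut.
Start: joints at [-1.345, 0.276, 1.505, -0, 1.361, -0.121], TCP at [0.195, -0.541, 0.231] pointing down, gripper open.
Joint ranges: [-2.89, 2.89], [-0.75, 2.08], [0.22, 2.7], [-1.18, 4.32], [0.11, 2.71], [-2.7, 2.7]. Speed limits (rad/s): [2.57, 2.57, 3.14, 3.14, 3.14, 3.14].

### API

Orientations are given as a unit quaternion [w, x, y, z].
In Python, from rig import * gives the robot as it stands.
- The arm moves only by the tool apply_moves, never from a script. Its argument "steps" is one flat list of numbers, 4 for each row, row after row: the shift along the world's x, y, z in cm, then the turn about the world's z in degrees. A call has 1 to 8 rows; each row is the pose to reach, as a shift and turn from the pose commanded when the call began; what a row does not reach only later rows make up. A row lasts 1/12 s, in which the tool goes at most 41.7 mm and 7.16 degrees, less where a joint would pass 70% of its speed; a pose out of reach is approached as far as the arm can. A call with a gripper value outside its range is refused whole. "jaw" is the closure in counts, from 0 (fully open) to 255 (shut), set as the call begins (left out, the last holds). The fingers move at their own pace and stop on an object; "newtons" is the grip in N (left out, the last holds). Time passes only in rows, so rows that repeat a pose let the fingers close. It gives the time, the measured TCP pose, the force, the opening and the grip force at its end, in the units of the state.
- get_state(): the state, without advancing time (a new reading comes with each control period).
- get_image(name): name is "scene" or "top" or "wrist"; returns the picture (480x640x3 uint8, red, green, blue); there is no depth.
- calibration(name): a dict with "fx", "fy", "cx", "cy" (pixels), "k1" (the pictures are not rectified: a ray, as slopes to the right and down, at radius r is drawn at 1 + k1 r^2 times it, then the intrinsics apply), "xyz" and "rotation" of the camera in the world. Camera axes: x right, y up, looking along -z (the intrinsics and any distortion apply to the point x, -y, -z); pixel columns grow to the right and rows downward; lengths in m; the calibration is good to about 2 mm. A picture is of the moment at which its call begins: read the wrist's pose just before it. calibration takes no time and is no camera call; for the wrist camera it gives the pose at the moment of the call.
- sign_off(): hands the job in; it is judged then, once.
The state is a dict: "clock": time; "qpos": joint angles; "qd": joint speeds; "effort": joint torques, N m; "position": TCP position; "ee_rot": TCP orientation; "contact_force": force on the tool from outside, world axes, zero at the start; "moment": the same for the moment, N m; "width": finger opening in m; "gripper_force": force on a finger pad.
Only numpy, scipy, OpenCV 4.12 (cv2) and the standard library are available. Lean on these libraries where they do the work, as an engineer would, in place of code of your own. Each camera call takes 0.05 s, during which the arm holds its last target. There are 200 camera calls.

### The job

Close the gas cell: turn its red ring clockwise down the leaning neck until it meets the soft seal and turns harder, which is when its white line comes round to the yellow pointer on the steel collar below (less than one turn), then tighten it by a further quarter turn to squash the seal, and let go. Do not go half a turn past first touch, or the window will crack, and leave the beaker, pot and bottle beside the stand where they are.

Things in the scene. Friction and masses are not known exactly. Their poses are not given: they have to be found in the camera images.
- ring_centre (a point): Red ribbed plastic ring at the top of the gas cell, 61 mm across, 28 mm high, white index line on its top and side; already started on the threaded steel neck and stays on it. This point: on its axis, half-way up. z axis: the screw axis, up and out of the cell. x axis: away from the index line, turns with the ring. Grip it across the ribs, at any angle round the axis.
- stand: Grey stand, base plate 157 x 110 x 14 mm, fixed; origin on the worktop near the plate's centre. It holds the glass gas cell leaning 28 degrees from vertical towards the stand's -x, roughly towards the robot. Below the ring the cell is narrower, with free room 25 mm down; there a steel collar has a yellow pointer, 7 mm wide, sticking out 44 mm from the axis to the stand's +y (left).
- ring (a joint): How far the red ring is screwed down towards the seal, rad; grows clockwise as seen looking down its axis at it; starts at 1.8 to 4.6 and reaches 7.85 when the ring meets the seal (turning on from there counts on joint seal). Until then it turns against a light thread friction of about 0.1 N m. The ring sinks 6 mm along its axis per full turn and stays where it is left.
- seal (a joint): How far the ring has been turned on past its first touch of the soft white seal inside it, rad: 0 until it meets the seal; 1.57 is a quarter turn, which squashes the seal by 1.5 mm. While it turns on, it resists with about 0.35 N m at first touch and 0.5 N m a quarter turn later. The ring stays where it is left.
- beaker_50: Small clear glass beaker, 45 mm across, 58 mm high, standing beside the stand; origin at the centre of its underside.
- sample_pot: White screw-cap pot, 37 mm across, 34 mm high, beside the stand; origin at the centre of its underside.
- dropper_oil: Amber dropper bottle with a black cap, 30 mm across, 78 mm high, beside the stand; origin at the centre of its underside.
Not all that is in view belongs to the job. Of the things that look like the stand, the larger one is meant.

How it is judged:
At the end, for the whole second after the job is handed in: The red ring bears on the seal (joint ring above 7.45) and has been turned on past first touch by a quarter turn, give or take an eighth (0.785 to 2.356 rad); it stands still and is let go (value of joint seal between 0.785 and 2.356 rad and value of joint ring above 7.45 rad and velocity of joint ring between -0.05 and 0.05 rad/s and velocity of joint seal between -0.05 and 0.05 rad/s).
It fails at once if the ring was driven half a turn past first touch of the seal: the window cracks (value of joint seal above 3.15 rad).
It fails at once if a thing beside the stand was moved more than 3 cm or tipped over (distance of any of beaker_50, sample_pot, dropper_oil from where it was at the start of the episode above 0.03 m or angle between any of beaker_50, sample_pot, dropper_oil's own z axis and vertical above 0.5 rad).
It also fails if it takes over 58 s, if anything falls off the work surface, if the arm or the gripper's body presses on something with over 40 N, if the wrist force passes 120 N, or if a joint passes its speed limit or range.

## Working session

There is one attempt and no reset: what is moved stays moved. The work goes in short steps, Python scripts to look and compute and a tool call to move; the robot and the scene stay as the last step left them, time stands still between calls to the robot, and variables do not carry over. Pictures are saved under pics/ and viewed, at most 10 in all, crops included, and the job is handed in when it is done.

Besides the shell and the picture viewer there is one more tool, called after "Call:" as name(argument=value, ...) on one line, values as JSON. apply_moves: Moves the arm, as the interface text tells. Its arguments: {"type":"object","properties":{"steps":{"type":"array","items":{"type":"number"}},"jaw":{"type":"number"},"newtons":{"type":"number"}},"required":["steps"]}

```bash
ls; mkdir -p pics; python3 - <<'E'
from rig import *
import cv2
for n in("scene","top"):
    cv2.imwrite(f"pics/{n}0.png",get_image(n)[:,:,::-1]); c=calibration(n); print(n,c)
print(get_state())
E
```

```text
pics
scene {'fx': 588.0611480523369, 'fy': 588.0611480523369, 'cx': 315.8730366887098, 'cy': 250.6370585735567, 'k1': -0.18553436229045622, 'xyz': array([-0.00762188,  0.42327149,  0.82339013]), 'rotation': array([-0.4542402 , -0.17486775,  0.2979099 ,  0.82118013])}
top {'fx': 565.4002294140719, 'fy': 565.4002294140719, 'cx': 317.7960946523333, 'cy': 245.69565780596227, 'k1': 0.0586484659728541, 'xyz': array([0.45245617, 0.12104851, 0.97413244]), 'rotation': array([-0.70096719, -0.03018719,  0.01339117,  0.71242853])}
{'clock': 0.1, 'qpos': array([-1.34503603e+00,  2.76513526e-01,  1.50600355e+00,  8.87987097e-06,
        1.36073890e+00, -1.20975936e-01]), 'qd': array([-0.00050129,  0.00013206, -0.00330113,  0.0013938 ,  0.0006178 ,
       -0.00099382]), 'effort': array([ 2.42426075e-03, -4.17699230e+01, -2.46403939e+01, -1.08785190e-05,
        5.69731928e-03, -2.12164912e-05]), 'position': array([ 0.19530408, -0.54030068,  0.23053782]), 'ee_rot': array([-8.30748071e-04,  9.85009172e-01,  1.72499971e-01, -3.92170343e-05]), 'contact_force': array([ 0.54066882,  0.23985272, -0.61445033]), 'moment': array([-0.01272875, -0.01628651, -0.02908514]), 'gripper_force': 0.0, 'width': 0.08529941851677664}
```

View pics/scene0.png

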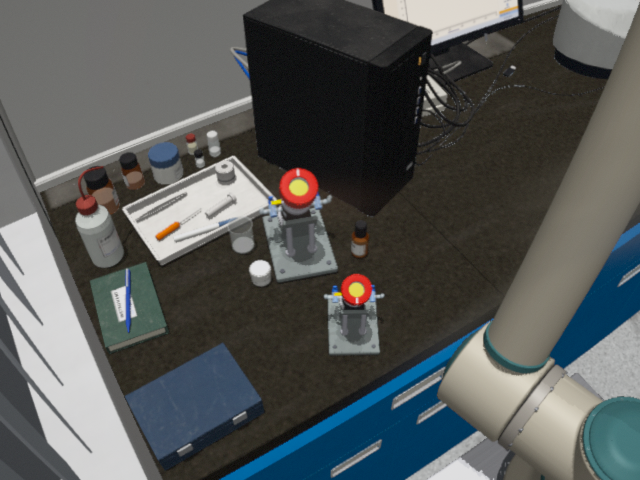

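View pics/top0.png

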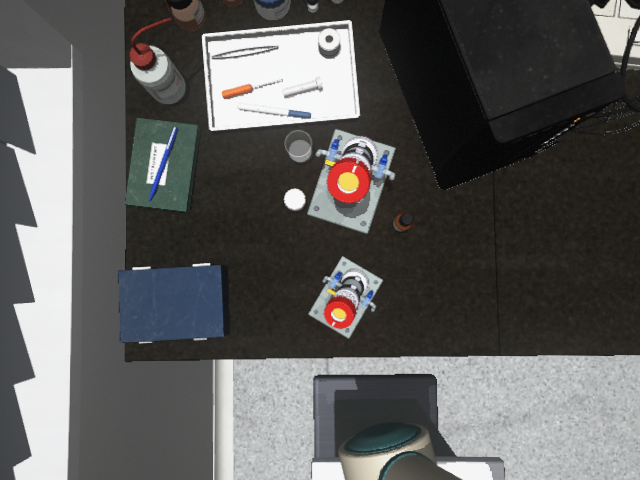

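```bash
cat > h.py <<'E'
from rig import *
import cv2,numpy as np
from scipy.spatial.transform import Rotation as Ro
def rays(c,px):
    K=np.array([[c["fx"],0,c["cx"]],[0,c["fy"],c["cy"]],[0,0,1.]])
    u=cv2.undistortPoints(np.array(px,float).reshape(-1,1,2),K,np.array([c["k1"],0,0,0.])).reshape(-1,2)
    w,x,y,z=c["rotation"]
    d=Ro.from_quat([x,y,z,w]).apply(np.c_[u[:,0],-u[:,1],-np.ones(len(u))])
    return np.array(c["xyz"]),d
def plane(c,px,p0,n):
    o,d=rays(c,px); return o+d*(((p0-o)@n)/(d@n))[:,None]
def tri(cs,pxs):
    A=np.zeros((3,3));b=np.zeros(3)
    for c,p in zip(cs,pxs):
        o,d=rays(c,[p]);d=d[0]/np.linalg.norm(d[0]);P=np.eye(3)-np.outer(d,d);A+=P;b+=P@o
    x=np.linalg.solve(A,b)
    return x,[np.linalg.norm(np.cross(x-rays(c,[p])[0],rays(c,[p])[1][0]))/np.linalg.norm(rays(c,[p])[1][0]) for c,p in zip(cs,pxs)]
def blob(m,near,rad=40):
    n,l,s,ce=cv2.connectedComponentsWithStats(m.astype(np.uint8))
    k=[i for i in range(1,n) if np.hypot(*(ce[i]-near))<rad]
    i=max(k,key=lambda i:s[i,4]); return ce[i],s[i],l==i
def masks(im):
    h,s,v=cv2.split(cv2.cvtColor(im,cv2.COLOR_RGB2HSV))
    red=((h<8)|(h>172))&(s>150)&(v>90); yel=(h>15)&(h<35)&(s>120)&(v>120)
    wh=(s<70)&(v>170)
    return red,yel,wh
E
python3 - <<'E'
from h import *
cs={};Y={}
tiles=[]
for n,near in(("scene",(298,188)),("top",(349,182))):
    im=get_image(n);c=calibration(n);cs[n]=c
    r,y,w=masks(im); ce,s,_=blob(y,near,12);Y[n]=ce
    rc,rs,_=blob(r,near,15); print(n,"yel",ce,s,"red",rc,rs)
    x,yy=int(near[0]),int(near[1]); tiles.append(cv2.resize(im[yy-70:yy+80,x-60:x+60],None,fx=3.3,fy=3.3,interpolation=cv2.INTER_CUBIC))
cv2.imwrite("pics/crop.png",np.hstack(tiles)[:,:,::-1])
print("window",tri(list(cs.values()),list(Y.values())))
cor=[(340,130),(396,148),(366,232),(308,214)]
P=plane(cs["top"],cor,np.array([0,0,.014]),np.array([0,0,1.]));print(P)
e=P[1]-P[2];print("stand x az",np.degrees(np.arctan2(e[1],e[0])), np.linalg.norm(e))
e=P[0]-P[3];print("stand x az",np.degrees(np.arctan2(e[1],e[0])), np.linalg.norm(e))
E
```

```text
scene yel [298.16086957 187.56521739] [289 180  19  16 230] red [298.0258427  188.07640449] [279 168  40  40 890]
top yel [348.13356164 180.79452055] [338 172  21  19 292] red [348.73641304 179.83876812] [ 327  158   44   45 1104]
window (array([0.59406057, 0.0957831 , 0.17582141]), [np.float64(0.0008473698992647815), np.float64(0.0008473698992648321)])
[[0.71032025 0.10218965 0.014     ]
 [0.67693772 0.00711945 0.014     ]
 [0.53384307 0.06108647 0.014     ]
 [0.56642855 0.15930696 0.014     ]]
stand x az -20.66357165235442 0.1529330456683348
stand x az -21.650432950598837 0.1548134659579395
```

View pics/crop.png

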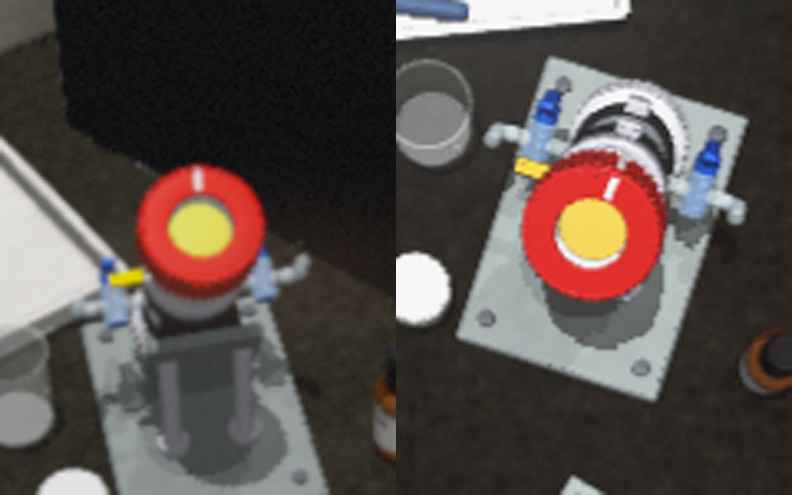

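```bash
python3 - <<'E'
from h import *
cs=[calibration(n) for n in("scene","top")]
T,e=tri(cs,[(299.06,185.6),(348.85,181.85)]);print("top face",T,e)
sx=np.array([np.cos(np.radians(-21)),np.sin(np.radians(-21)),0]);z=np.array([0,0,1.])
a=np.cos(.4887)*z-np.sin(.4887)*sx; e1=np.cos(.4887)*sx+np.sin(.4887)*z; e2=np.cross(a,e1)
print("centre",T-.014*a,"axis",a,"e2",e2)
# window centre vs T along axis
W=np.array([.59406,.09578,.17582]);d=W-T;print("window rel",d@e1,d@e2,d@a)
for c,p,q in((cs[0],(198,170),(199,190)),(cs[1],(617-396,178),(608-396,200))):
    o=np.array([238,118]) if c is cs[0] else np.array([289,112])
    P=plane(c,[np.array(p)/3.3+o,np.array(q)/3.3+o],T,a)-T
    for v in P: print(np.round([v@e1*1e3,v@e2*1e3],1),np.degrees(np.arctan2(v@e2,v@e1)))
# pointer direction check: neighbours objects
for n,px in(("beaker",(298,146)),("pot",(294,200)),("bottle",(403,222))): print(n,plane(cs[1],[px],np.array([0,0,.03]),z))
E
```

```text
top face [0.59158056 0.09513256 0.18174733] [np.float64(0.0010119949072658631), np.float64(0.0010119949072659052)]
centre [0.5977167  0.09277712 0.16938612] axis [-0.4382959   0.16824603  0.88294393] e2 [0.35836795 0.93358043 0.        ]
window rel -0.0009438142635883654 0.0014929883628714718 -0.006211302762045051
[27.3 -1.8] -3.8326539230762067
[17.  -0.6] -2.040450658105164
[25.  -3.1] -6.963125906384965
[14.6 -2.5] -9.818234909238216
beaker [[0.68027791 0.17388828 0.03      ]]
pot [[0.58862875 0.18189547 0.03      ]]
bottle [[5.48129721e-01 1.72210150e-04 3.00000000e-02]]
```

Call:
apply_moves(steps=[12, 29, 5, 57, 12, 29, 5, 57, 12, 29, 5, 57, 12, 29, 5, 57, 12, 29, 5, 57, 12, 29, 5, 57, 12, 29, 5, 57, 12, 29, 5, 57], jaw=0, newtons=60)

```text
clock: 0.87
position: [0.3159, -0.2472, 0.282]
ee_rot: [-0.0, 0.781, 0.625, 0.001]
contact_force: [-0.2, -0.4, -0.8]
width: 0.0857
gripper_force: 0.0
```

Call:
apply_moves(steps=[7, 31, 0, 57, 7, 31, 0, 57, 7, 31, 0, 57, 7, 31, 0, 57, 7, 31, 0, 57, 7, 31, 0, 57, 7, 31, 0, 57, 7, 31, 0, 57])

```text
clock: 1.53
position: [0.3853, 0.0628, 0.2815]
ee_rot: [0.0, 0.388, 0.922, 0.001]
contact_force: [0.6, -0.1, -0.5]
width: 0.0853
gripper_force: 0.0
```

```bash
python3 - <<'E'
from h import *
cs=[calibration(n) for n in("scene","top")]
print("stopcock",tri(cs,[(272.8,206),(333.5,145)]))
c=cs[0]
print("tower foot",plane(c,[(375,211),(415,170),(258,155)],np.zeros(3),np.array([0,0,1.])))
print("ptr",tri(cs,[(238+125/3.3,118+277/3.3),(289+133/3.3,112+167/3.3)]))
s=get_state();print(s["clock"],s["position"],s["ee_rot"],s["qpos"],s["contact_force"])
E
```

```text
stopcock (array([0.66715639, 0.11259551, 0.08146809]), [np.float64(0.002007324836412332), np.float64(0.002007324836412213)])
tower foot [[ 0.61995961 -0.08485375  0.        ]
 [ 0.67253367 -0.22584061  0.        ]
 [ 0.89324997  0.02860023  0.        ]]
ptr (array([0.63043638, 0.12124604, 0.12683481]), [np.float64(0.00020949638294071987), np.float64(0.00020949638294083859)])
1.5333 [0.38533568 0.06275358 0.28148191] [7.18286563e-05 3.87829295e-01 9.21730670e-01 1.00272951e-03] [-0.01899079 -0.03870249  1.75311502  0.0018288   1.42630438 -0.79349845] [ 0.55431955 -0.10930639 -0.46239184]
```

Call:
apply_moves(steps=[21.2, 3, 0, 57, 21.2, 3, 0, 57, 21.2, 3, 0, 57, 21.2, 3, 0, 57, 21.2, 3, 0, 57, 21.2, 3, 0, 57, 21.2, 3, 0, 57, 21.2, 3, 0, 57])

```text
clock: 2.2
position: [0.5983, 0.0894, 0.2799]
ee_rot: [-0.001, -0.098, 0.995, 0.0]
contact_force: [-0.4, 0.3, 0.2]
width: 0.0854
gripper_force: 0.0
```

Call:
apply_moves(steps=[0, 0, 0, 13, 0, 0, 0, 13, 0, 0, 0, 13, 0, 0, 0, 13])

```text
clock: 2.53
position: [0.5973, 0.0892, 0.2811]
ee_rot: [-0.0, -0.206, 0.979, 0.0]
contact_force: [-0.3, -0.5, -0.0]
width: 0.0852
gripper_force: 0.0
```

```bash
python3 - <<'E'
from h import *
s=get_state();print(s["position"],s["ee_rot"],s["qpos"])
c=calibration("wrist");im=get_image("wrist");cv2.imwrite("pics/w1.png",im[:,:,::-1])
w,x,y,z=c["rotation"];R=Ro.from_quat([x,y,z,w]);print(c["xyz"])
def proj(p):
    q=R.inv().apply(np.array(p)-c["xyz"]);u=np.array([q[0]/-q[2],-q[1]/-q[2]]);u*=1+c["k1"]*(u@u);return u*c["fx"]+[c["cx"],c["cy"]]
print("exp top",proj([.5916,.0951,.1817]))
r,yl,wh=masks(im);p=proj([.5916,.0951,.1817])
try: print("red",blob(r,p,100)[:2],"yel",blob(yl,p,80)[:2])
except Exception as e: print(e)
E
```

```text
[0.59733363 0.08919381 0.28106108] [-2.63776992e-04 -2.05501362e-01  9.78656789e-01  9.97073711e-05] [ 3.29975274e-02  2.98294334e-01  1.35074779e+00  1.05401586e-04
  1.49310464e+00 -1.95175898e+00]
[0.53293149 0.06034691 0.42363773]
exp top [332.02082126 229.29329718]
red (array([328.81233999, 228.51024066]), array([ 285,  186,   87,   85, 3906], dtype=int32)) yel (array([328.27860697, 229.13018242]), array([ 311,  209,   36,   42, 1206], dtype=int32))
```

View pics/w1.png

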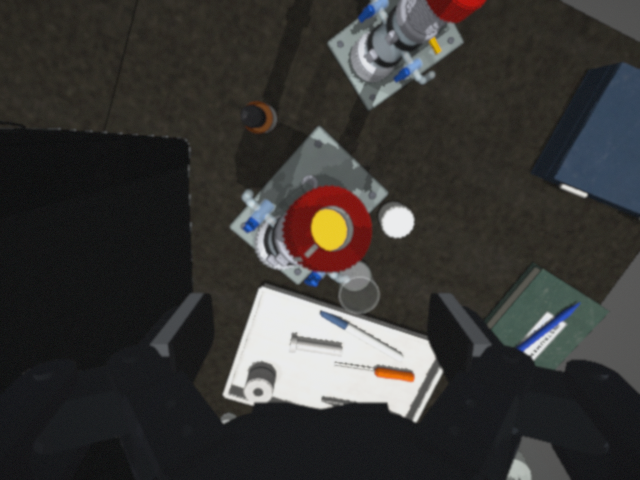

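Call:
apply_moves(steps=[0, 0.3, -4, 0, 0, 0.3, -8, 0, 0, 0.3, -11, 0, 0, 0.3, -13.2, 0, 0, 0.3, -13.2, 0, 0, 0.3, -13.2, 0])

```text
clock: 3.08
position: [0.5968, 0.0921, 0.1486]
ee_rot: [-0.001, -0.206, 0.979, 0.0]
contact_force: [1.0, -0.4, -0.1]
width: 0.0852
gripper_force: 0.0
```

Call:
apply_moves(steps=[0, 0, 0, 0, 0, 0, 0, 0, 0, 0, 0, 0, 0, 0, 0, 0, 0, 0, 0, 0, 0, 0, 0, 0, 0, 0, 0, 0, 0, 0, 0, 0], jaw=255, newtons=50)

```text
clock: 3.75
position: [0.5982, 0.0943, 0.1529]
ee_rot: [0.002, -0.206, 0.978, 0.002]
contact_force: [-3.2, 4.0, 4.9]
width: 0.0625
gripper_force: 53.0
```

```bash
python3 - <<'E'
from h import *
s=get_state();print(s)
E
```

```text
{'clock': 3.75, 'qpos': array([ 0.03909844,  0.37037439,  1.56457839,  0.00419721,  1.2025803 ,
       -1.94880229]), 'qd': array([-9.45446496e-04, -5.56490058e-04, -6.36375985e-04, -1.56496929e-04,
       -6.42677527e-05, -4.41933812e-04]), 'effort': array([ -2.70739049, -42.08116293, -22.21758306,  -1.5557066 ,
        -0.96000843,  -0.06701049]), 'position': array([0.59815569, 0.09428038, 0.15288832]), 'ee_rot': array([ 0.00233116, -0.20630767,  0.9784831 ,  0.00158909]), 'contact_force': array([-3.22215758,  4.04456841,  4.88820438]), 'moment': array([ 0.86612111,  0.53763513, -0.04750474]), 'gripper_force': 52.965087890625, 'width': 0.06246606491156388}
```

Call:
apply_moves(steps=[0, 0, 0, -6, 0, 0, 0, -12, 0, 0, 0, -18, 0, 0, 0, -24, 0, 0, -0.1, -30, 0, 0, -0.1, -36, 0, 0, -0.1, -42, 0, 0, -0.1, -48])

```text
clock: 4.42
position: [0.6008, 0.0908, 0.1498]
ee_rot: [0.004, 0.211, 0.977, -0.0]
contact_force: [5.7, -4.6, -7.1]
width: 0.0594
gripper_force: 68.9
```

```bash
cat > look.py <<'E'
from h import *
import sys
s=get_state();np.set_printoptions(precision=3,suppress=True)
for k in("clock","qpos","position","contact_force","moment","width","gripper_force"):print(k,s[k])
w,x,y,z=s["ee_rot"];print("y_az",Ro.from_quat([x,y,z,w]).as_matrix()[:2,1],np.degrees(np.arctan2(*Ro.from_quat([x,y,z,w]).as_matrix()[1::-1,1])))
if len(sys.argv)>1:
    ims=[]
    for n,(u,v) in(("scene",(298,188)),("top",(349,182)),("wrist",(330,300))):
        h=120 if n=="wrist" else 60
        im=get_image(n)[v-h:v+h,u-h:u+h]; ims.append(cv2.resize(im,(266,266),interpolation=cv2.INTER_CUBIC))
    cv2.imwrite(f"pics/{sys.argv[1]}.png",np.hstack(ims)[:,:,::-1])
E
python3 look.py a1
```

```text
clock 4.4167
qpos [ 0.037  0.374  1.566 -0.003  1.193 -1.107]
position [0.601 0.091 0.15 ]
contact_force [ 5.657 -4.552 -7.117]
moment [-0.173 -0.724  0.446]
width 0.059367095000405316
gripper_force 68.88946652412415
y_az [0.413 0.911] 65.60929090855515
```

View pics/a1.png

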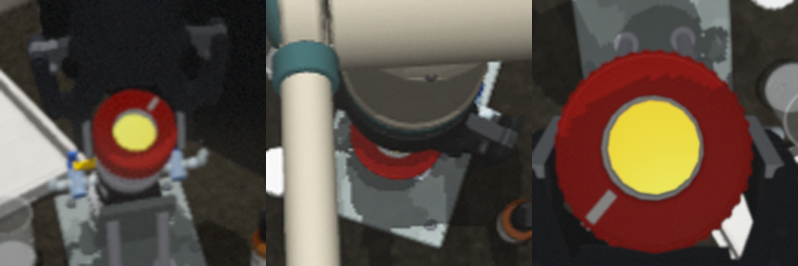

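Call:
apply_moves(steps=[0, 0, 0, -6, 0, 0, 0, -12, 0, 0, 0, -18, 0, 0, -0.1, -24, 0, 0, -0.1, -30, 0, 0, -0.1, -36, 0, 0, -0.1, -42, 0, 0, -0.1, -42])

```text
clock: 5.23
position: [0.599, 0.0886, 0.1498]
ee_rot: [0.004, 0.545, 0.838, -0.001]
contact_force: [-5.1, -12.1, -1.4]
width: 0.0594
gripper_force: 99.1
```

```bash
cat > idx.py <<'E'
from h import *
sx=np.array([np.cos(np.radians(-21)),np.sin(np.radians(-21)),0]);z=np.array([0,0,1.])
a=np.cos(.4887)*z-np.sin(.4887)*sx; e1=np.cos(.4887)*sx+np.sin(.4887)*z; e2=np.cross(a,e1)
T0=np.array([.5916,.0951,.1817])
def index(sink=0,names=("wrist","scene")):
    for n in names:
        c=calibration(n);im=get_image(n);T=T0-sink*1e-3*a
        w,x,y,zz=c["rotation"];R=Ro.from_quat([x,y,zz,w])
        # yellow window (6 mm below the face) gives the true centre in this view
        q=R.inv().apply(T-.006*a-c["xyz"]);p=np.array([q[0],-q[1]])/-q[2]*c["fx"]+[c["cx"],c["cy"]]
        r,yl,_=masks(im);yc=blob(yl,p,60)[0]
        C=plane(c,[yc],T-.006*a,a)[0]+.006*a
        # sample the annulus of the face at r=19..27 mm
        th=np.radians(np.arange(0,360,1.0));sc=[]
        hsv=cv2.cvtColor(im,cv2.COLOR_RGB2HSV).astype(float)
        best=[]
        for rr in np.arange(.0185,.027,.001):
            P=C+rr*(np.cos(th)[:,None]*e1+np.sin(th)[:,None]*e2)
            Q=R.inv().apply(P-c["xyz"]);u=np.c_[Q[:,0],-Q[:,1]]/-Q[:,2:];u=u*(1+c["k1"]*(u**2).sum(1))[:,None]
            u=(u*c["fx"]+[c["cx"],c["cy"]]).astype(np.float32)
            sc.append(cv2.remap(hsv[:,:,1].astype(np.float32),u[:,0].reshape(1,-1),u[:,1].reshape(1,-1),cv2.INTER_LINEAR)[0])
        S=np.array(sc);low=np.clip(150-S.mean(0),0,None)
        k=low.argmax();ww=np.array([low[(k+d)%360] for d in range(-12,13)])
        print(n,"C",np.round(C*1e3,1),"index deg",round(k+(ww*np.arange(-12,13)).sum()/max(ww.sum(),1e-6),1),"width",int((low>0).sum()))
if __name__=="__main__":
    import sys;index(float(sys.argv[1]))
E
python3 look.py; python3 idx.py 1.3
```

```text
clock 5.2333
qpos [ 0.036  0.373  1.569 -0.007  1.194 -0.378]
position [0.599 0.089 0.15 ]
contact_force [ -5.11  -12.144  -1.371]
moment [-0.086 -1.758  1.297]
width 0.0594327436108651
gripper_force 99.11851286888123
y_az [0.914 0.405] 23.89075187966435
wrist C [592.   94.3 180.6] index deg 275.9 width 10
scene C [592.   97.3 180. ] index deg 250.7 width 109
```

Call:
apply_moves(steps=[0, 0, 0, 0, 0, 0, 0, 0, 0, 0, 0, 0, 0, 0, 0, 0, 0, 0, 0, 7, 0, 0, 0, 14, 0, 0, 0, 21, 0, 0, 0, 28], jaw=0)

```text
clock: 6.0
position: [0.5979, 0.0926, 0.1478]
ee_rot: [0.001, 0.324, 0.946, 0.0]
contact_force: [0.4, 0.1, 0.2]
width: 0.0854
gripper_force: 0.0
```

Call:
apply_moves(steps=[0, 0, 0, 7, 0, 0, 0, 14, 0, 0, 0, 21, 0, 0, 0, 28, 0, 0, 0, 35, 0, 0, 0, 42, 0, 0, 0, 49, 0, 0, 0, 56])

```text
clock: 6.67
position: [0.5979, 0.0926, 0.1478]
ee_rot: [0.001, -0.158, 0.987, 0.0]
contact_force: [-0.4, 0.7, -0.2]
width: 0.0856
gripper_force: 0.0
```

Call:
apply_moves(steps=[0.1, 0, 0, 4, 0.1, 0, 0, 4, 0.1, 0, 0, 4])

```text
clock: 6.92
position: [0.5988, 0.0925, 0.1477]
ee_rot: [0.0, -0.189, 0.982, 0.0]
contact_force: [0.4, -0.2, -0.5]
width: 0.0855
gripper_force: 0.0
```

```bash
python3 look.py; python3 idx.py 1.3
```

```text
clock 6.9167
qpos [ 0.038  0.377  1.568  0.     1.196 -1.913]
position [0.599 0.092 0.148]
contact_force [ 0.357 -0.222 -0.527]
moment [ 0.027 -0.046  0.011]
width 0.08549865970326503
gripper_force 0.0
y_az [-0.371  0.929] 111.76974182169506
wrist C [591.9  94.1 180.6] index deg 277.7 width 10
scene C [592.1  97.2 180.1] index deg 58.7 width 123
```

Call:
apply_moves(steps=[0, 0, 0, 0, 0, 0, 0, 0, 0, 0, 0, 0, 0, 0, 0, 0, 0, 0, 0, 0, 0, 0, 0, 0, 0, 0, 0, 0], jaw=255)

```text
clock: 7.6
position: [0.5979, 0.0937, 0.1485]
ee_rot: [0.0, -0.189, 0.982, 0.001]
contact_force: [-2.4, 2.4, 5.8]
width: 0.0629
gripper_force: 52.9
```

Call:
apply_moves(steps=[0, 0, 0, -6, 0, 0, 0, -12, 0, 0, 0, -18, 0, 0, 0, -24, 0, 0, -0.1, -30, 0, 0, -0.1, -36, 0, 0, -0.1, -42, 0, 0, -0.1, -48])

```text
clock: 8.27
position: [0.6012, 0.0908, 0.145]
ee_rot: [0.003, 0.228, 0.974, -0.001]
contact_force: [4.8, -5.6, -10.6]
width: 0.0599
gripper_force: 55.9
```

Call:
apply_moves(steps=[0, 0, 0, -6, 0, 0, 0, -12, 0, 0, 0, -18, 0, 0, 0, -24, 0.1, 0, -0.1, -30, 0.1, 0, -0.1, -36, 0.1, 0, -0.1, -38, 0.1, 0, -0.1, -38])

```text
clock: 8.93
position: [0.5989, 0.0892, 0.1456]
ee_rot: [0.001, 0.53, 0.848, -0.002]
contact_force: [-7.1, -10.0, 0.5]
width: 0.0596
gripper_force: 101.8
```

Call:
apply_moves(steps=[0, 0, 0, 0, 0, 0, 0, 0, 0, 0, 0, 0, 0, 0, 0, 0, 0, 0, 0, 7, 0, 0, 0, 14, 0, 0, 0, 21, 0, 0, 0, 28], jaw=0)

```text
clock: 9.6
position: [0.5997, 0.0925, 0.1454]
ee_rot: [0.0, 0.307, 0.952, 0.0]
contact_force: [0.2, -0.5, 0.4]
width: 0.0852
gripper_force: 0.0
```

Call:
apply_moves(steps=[0, 0, 0, 7, 0, 0, 0, 14, 0, 0, 0, 21, 0, 0, 0, 28, 0, 0, 0, 35, 0, 0, 0, 42, 0, 0, 0, 49, 0, 0, 0, 56])

```text
clock: 10.27
position: [0.5997, 0.0925, 0.1454]
ee_rot: [0.0, -0.176, 0.984, 0.0]
contact_force: [-0.8, 0.6, 0.1]
width: 0.0856
gripper_force: 0.0
```

```bash
python3 look.py; python3 idx.py 2.7
```

```text
clock 10.2667
qpos [ 0.038  0.38   1.569  0.     1.192 -1.886]
position [0.6   0.092 0.145]
contact_force [-0.811  0.598  0.13 ]
moment [ 0.001 -0.013 -0.01 ]
width 0.0855958300852305
gripper_force 0.0
y_az [-0.346  0.938] 110.22193705084277
wrist C [592.6  94.2 179.3] index deg 203.3 width 11
scene C [592.9  96.9 179. ] index deg 51.0 width 109
```

Call:
apply_moves(steps=[0, 0, 0, 4, 0, 0, 0, 4, 0, 0, 0, 4, 0, 0, 0, 4, 0, 0, 0, 4, 0, 0, 0, 4, 0, 0, 0, 4], jaw=255)

```text
clock: 10.95
position: [0.599, 0.0938, 0.1465]
ee_rot: [0.0, -0.205, 0.979, 0.001]
contact_force: [-2.0, 1.8, 6.4]
width: 0.0624
gripper_force: 53.0
```

Call:
apply_moves(steps=[0, 0, 0, -6, 0, 0, 0, -12, 0, 0, 0, -18, 0, 0, 0, -24, 0, 0, -0.1, -30, 0, 0, -0.1, -36, 0, 0, -0.1, -42, 0, 0, -0.1, -48])

```text
clock: 11.62
position: [0.602, 0.0907, 0.1434]
ee_rot: [0.003, 0.212, 0.977, -0.001]
contact_force: [3.6, -6.8, -8.2]
width: 0.0605
gripper_force: 55.6
```

Call:
apply_moves(steps=[0, 0, 0, -6, 0, 0, 0, -12, 0, 0, 0, -18, 0, 0, 0, -24, 0.1, 0, -0.1, -30, 0.1, 0, -0.1, -36, 0.1, 0, -0.1, -38, 0.1, 0, -0.1, -38])

```text
clock: 12.28
position: [0.6001, 0.0871, 0.1421]
ee_rot: [0.002, 0.517, 0.856, -0.004]
contact_force: [-3.2, -14.6, -6.0]
width: 0.0596
gripper_force: 125.9
```

Call:
apply_moves(steps=[0, 0, 0, 0, 0, 0, 0, 0, 0, 0, 0, 0, 0, 0, 0, 0, 0, 0, 0, 7, 0, 0, 0, 14, 0, 0, 0, 21, 0, 0, 0, 28], jaw=0)

```text
clock: 12.95
position: [0.6007, 0.0928, 0.1436]
ee_rot: [0.0, 0.291, 0.957, 0.0]
contact_force: [1.0, -1.0, -0.3]
width: 0.0853
gripper_force: 0.0
```

Call:
apply_moves(steps=[0, 0, 0, 7, 0, 0, 0, 14, 0, 0, 0, 21, 0, 0, 0, 28, 0, 0, 0, 35, 0, 0, 0, 42, 0, 0, 0, 49, 0, 0, 0, 56])

```text
clock: 13.62
position: [0.6007, 0.0928, 0.1437]
ee_rot: [0.0, -0.192, 0.981, 0.0]
contact_force: [-0.3, 0.2, -0.7]
width: 0.0851
gripper_force: 0.0
```

```bash
python3 look.py; python3 idx.py 4
```

```text
clock 13.6167
qpos [ 0.039  0.383  1.569  0.     1.189 -1.92 ]
position [0.601 0.093 0.144]
contact_force [-0.263  0.23  -0.734]
moment [-0.062 -0.021 -0.015]
width 0.08510183560000502
gripper_force 0.0
y_az [-0.377  0.926] 112.17625329715865
wrist C [593.2  94.4 178.1] index deg 133.3 width 10
scene C [593.7  96.4 177.9] index deg 59.0 width 114
```

Call:
apply_moves(steps=[0, 0, 0, 2, 0, 0, 0, 2, 0, 0, 0, 2, 0, 0, 0, 2, 0, 0, 0, 2, 0, 0, 0, 2, 0, 0, 0, 2], jaw=255, newtons=70)

```text
clock: 14.3
position: [0.6001, 0.0939, 0.1448]
ee_rot: [0.0, -0.205, 0.979, 0.001]
contact_force: [-3.0, 2.8, 7.0]
width: 0.0618
gripper_force: 74.2
```

Call:
apply_moves(steps=[0, 0, 0, -6, 0, 0, 0, -12, 0, 0, 0, -18, 0, 0, 0, -24, 0, 0, 0, -30, 0, 0, 0, -36, 0, 0, 0, -42, 0, 0, 0, -48])

```text
clock: 14.97
position: [0.6044, 0.089, 0.1398]
ee_rot: [0.004, 0.213, 0.977, -0.002]
contact_force: [13.2, -9.1, -21.3]
width: 0.059
gripper_force: 110.4
```

Call:
apply_moves(steps=[0, 0, 0, -6, 0, 0, 0, -12, 0, 0, 0, -18, 0, 0, 0, -24, 0.1, 0, -0.1, -30, 0.1, 0, -0.1, -36, 0.1, 0, -0.1, -38, 0.1, 0, -0.1, -38])

```text
clock: 15.63
position: [0.6016, 0.086, 0.1389]
ee_rot: [0.003, 0.515, 0.857, -0.005]
contact_force: [-2.0, -19.1, -18.7]
width: 0.0592
gripper_force: 129.3
```

Call:
apply_moves(steps=[0, 0, 0, 0, 0, 0, 0, 0, 0, 0, 0, 0, 0, 0, 0, 0, 0, 0, 0, 7, 0, 0, 0, 14, 0, 0, 0, 21, 0, 0, 0, 28], jaw=0)

```text
clock: 16.3
position: [0.6018, 0.0928, 0.143]
ee_rot: [0.001, 0.291, 0.957, 0.0]
contact_force: [0.0, 0.2, 0.5]
width: 0.0857
gripper_force: 0.0
```

Call:
apply_moves(steps=[0, 0, 0, 7, 0, 0, 0, 14, 0, 0, 0, 21, 0, 0, 0, 28, 0, 0, 0, 35, 0, 0, 0, 42, 0, 0, 0, 49, 0, 0, 0, 56])

```text
clock: 16.97
position: [0.6018, 0.0928, 0.143]
ee_rot: [0.001, -0.192, 0.981, 0.0]
contact_force: [0.9, 0.0, 0.3]
width: 0.0851
gripper_force: 0.0
```

```bash
python3 look.py a4; python3 idx.py 5
```

```text
clock 16.9667
qpos [ 0.039  0.384  1.568  0.001  1.187 -1.92 ]
position [0.602 0.093 0.143]
contact_force [0.916 0.047 0.313]
moment [-0.003  0.019  0.046]
width 0.0850795827578536
gripper_force 0.0
y_az [-0.378  0.926] 112.18025413143005
wrist C [593.7  94.3 177.2] index deg 63.5 width 10
scene C [594.4  96.2 177.2] index deg 47.6 width 94
```

View pics/a4.png

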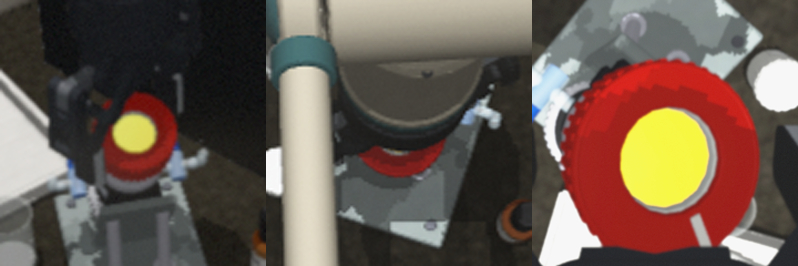

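Call:
apply_moves(steps=[0, 0, -0.1, 2, 0, 0, -0.1, 2, 0, 0, -0.1, 2, 0, 0, -0.1, 2, 0, 0, -0.1, 2, 0, 0, -0.1, 2, 0, 0, -0.1, 2], jaw=255)

```text
clock: 17.8
position: [0.6009, 0.0938, 0.1427]
ee_rot: [0.0, -0.205, 0.979, 0.001]
contact_force: [-3.3, 3.6, 6.1]
width: 0.0622
gripper_force: 74.3
```

Call:
apply_moves(steps=[0, 0, 0, -6, 0, 0, 0, -12, 0, 0, 0, -18, 0, 0, 0, -24, 0, 0, 0, -30, 0, 0, 0, -36, 0, 0, 0, -42, 0, 0, 0, -48])

```text
clock: 18.47
position: [0.606, 0.0884, 0.1379]
ee_rot: [0.004, 0.212, 0.977, -0.003]
contact_force: [13.7, -10.1, -22.1]
width: 0.0592
gripper_force: 111.3
```

Call:
apply_moves(steps=[0, 0, 0, -6, 0, 0, 0, -12, 0, 0, 0, -18, 0, 0, 0, -24, 0, 0, 0, -30, 0, 0, 0, -34, 0, 0, 0, -34])

```text
clock: 19.05
position: [0.6029, 0.0851, 0.1372]
ee_rot: [0.003, 0.485, 0.874, -0.005]
contact_force: [4.6, -19.8, -21.8]
width: 0.0588
gripper_force: 128.9
```

Call:
apply_moves(steps=[0, 0, 0, 0, 0, 0, 0, 0, 0, 0, 0, 0, 0, 0, 0, 0, 0, 0, 0, 0, 0, 0, 0, 0, 0, 0, 4, 0, 0, 0, 8, 0], jaw=0)

```text
clock: 19.72
position: [0.5994, 0.0925, 0.2199]
ee_rot: [-0.003, 0.486, 0.874, -0.002]
contact_force: [1.2, -0.7, 0.4]
width: 0.0855
gripper_force: 0.0
```

```bash
python3 look.py a5; python3 idx.py 5.4
```

```text
clock 19.7167
qpos [ 0.038  0.333  1.449  0.     1.366 -0.518]
position [0.599 0.092 0.22 ]
contact_force [ 1.181 -0.708  0.4  ]
moment [ 0.016  0.005 -0.062]
width 0.08552373055636267
gripper_force 0.0
y_az [0.849 0.528] 31.87792341321598
wrist C [593.3  93.6 176.7] index deg 352.4 width 12
scene C [594.5  96.3 176.8] index deg 352.9 width 14
```

View pics/a5.png

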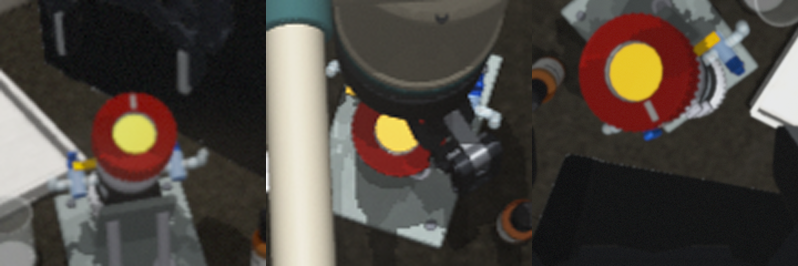

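The wrist and scene views both put the white line about 97° past the pointer, inside the 45–135° window. The fingers are open and clear of the ring, so I'm handing in.

```bash
python3 -c "
from rig import *
print(sign_off())"
```

```text
the job is handed in; nothing more can be done
None
```

The job is handed in, with no verdict shown: by camera the ring is about 97° (1.7 rad) past first touch, judged from the pointer; it is released, and nothing beside the stand was seen to be disturbed.

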